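Ready the nib-tuning caddy for the next pen

ROBOT

A 7-joint arm with a two-finger parallel gripper is mounted at the origin on a cart in front of the work surface, level with it; the furniture and walls round the work are solid. World frame = base frame: x ahead of the robot, y to its left, z up, the work surface at z = 0. Lengths are in m, angles in rad, forces in N, time in s.
With the tool pointing down it reaches from about 0.425 to 0.875 m from the base axis. Payload 4.7 kg.
Tool frame: the origin (TCP) lies at the very end of the fingers, on their centre line; the grasp point (between the pads) lies 19 mm behind it; z points along the fingers, y is the line along which they close (so a half turn about z gives the same grasp; the last joint's range is limited). The gripper opens to 87 mm and grips with 3 to 60 N. Pads are 19 mm wide; open, the fingers measure 117 mm over their backs; the gripper's body (75 mm by 190 mm) begins 51 mm behind the grasp point.
Start: joints at [-1.186, 0.321, -0.07, 1.45, 0.023, 1.371, -0.057], TCP at [0.236, 0.606, 0.223] pointing down, gripper open.
Joint ranges: [-2.86, 2.86], [-0.3, 2.09], [-1.38, 1.24], [0.06, 2.45], [-1.56, 4.7], [0.09, 2.05], [-2.69, 2.69]. Speed limits (rad/s): [2.57, 2.57, 3.14, 3.14, 3.14, 3.14, 3.14].

INTERFACE

Orientations are given as a rotation vector (axis times angle).
In Python, from bench import ctrl, get_image, job gives the robot as it stands.
- The arm moves only by the shell command python3 -m crank 'ROWS' [FORCE]. ROWS is JSON, a list that holds one entry, the list of rows, each a list of 5 numbers: the shift along the tool's x, y, z in mm, then the turn about the tool's z in rad, then the closure, from -1 (fully open) to 1 (shut), so that 0 is half open. A call has 1 to 10 rows; each row shifts and turns the commanded pose from where the row before left it, along the tool's axes as they then stand; what a row does not reach is not made up. A row lasts 1/12 s, in which the tool goes at most 41.7 mm and 7.16 degrees, less where a joint would pass 70% of its speed; a pose out of reach is approached as far as the arm can. A call with a gripper value outside its range is refused whole. The fingers move at their own pace and stop on an object; FORCE is the grip in N (left out, the last holds). Time passes only in rows, so rows that do not move let the fingers close. It gives the time, the measured TCP pose, the force, the opening and the grip force at its end, in the units of the state.
- ctrl.get_state(): the state, without advancing time (a new reading comes with each control period).
- get_image(name): name is "side" or "top" or "wrist"; returns a dict with "pixels" (384x512x3 uint8, red, green, blue), "fx", "fy", "cx", "cy" (pixels), "k1" (the pictures are not rectified: a ray, as slopes to the right and down, at radius r is drawn at 1 + k1 r^2 times it, then the intrinsics apply), "T" (4x4, takes a point from camera to world coordinates); the wrist camera has in their place "T_tool_cam" (4x4, takes a point from camera to tool coordinates, whose origin is the TCP and whose axes are the flange's). Camera axes: x right, y down, z forward; pixel columns grow to the right and rows downward; lengths in m; the calibration is good to about 2 mm. A picture is of the moment at which its call begins: read the wrist's pose just before it. There is no depth.
- job.close_job(): hands the job in; it is judged then, once.
The state is a dict: "time": time; "joint_positions": joint angles; "qd": joint speeds; "joint_torque": joint torques, N m; "position": TCP position; "tool_rot": TCP orientation; "ft_force": force on the tool from outside, world axes, zero at the start; "torque": the same for the moment, N m; "grip_width": opening from 0.0 (shut) to 1.0 (fully open); "grip_force": force on a finger pad.
Only numpy, scipy, OpenCV 4.12 (cv2) and the standard library are available. Lean on these libraries where they do the work, as an engineer would, in place of code of your own. Each camera call takes 0.05 s, during which the arm holds its last target. There are 200 camera calls.

TASK

Get the wooden caddy ready for the next customer's pen. Take the used ink bottle out of the middle well and stand it on the cork coaster, then put the loupe in the middle well, between the tall vial, which goes in the well to its left, and the short vial, in the well to its right (left and right as you stand at the table, with the pen rests towards you), and lay the yellow pen across the two pen rests in front of them. Everything stands upright on the floor of its well; leave the nib tin and the eraser where they are.

Things in the scene. Friction and masses are not known exactly. Their poses are not given: they have to be found in the camera images.
- caddy: fixed wood caddy, 138 x 212 mm. Origin: middle of underside; x to its back, y to its left. Rear block (x -6 to 66 mm, top z 20) has 3 round wells, diameter 50, 8 deep, floors z 12, centres x 30, y 68 (left), 0, -68 (right). Ahead on a ledge (top z 9) 2 pen rests at x -37, y 36 and -36, each 12 thick: a bed 30 wide along x at z 20 between horns up to z 29; the gap between rests is free for fingers
- coaster: fixed round cork coaster, 96 mm in diameter, 6 mm thick, flat on the mat, somewhere in the row of things nearest the robot. Origin: middle of its underside, so its top is at z = +6 mm
- used_bottle: loose glass ink bottle with black screw cap, round, 35 mm in diameter and 50 mm high (body up to 42 mm, then a cap of 26 mm diameter), about 0.06 kg; at the start it stands in the caddy's middle well. Origin: middle of its underside, z up
- tall_vial: loose clear vial with pale grey screw cap, 27 mm in diameter, 78 mm high (body up to 62 mm, cap 20 mm in diameter), about 0.03 kg, upright on the mat. Origin: middle of its underside, z up
- short_vial: loose clear vial with black screw cap, 25 mm in diameter, 50 mm high (body up to 40 mm, cap 20 mm in diameter), about 0.03 kg, upright on the mat. Origin: middle of its underside, z up
- loupe: loose black eye loupe, a blunt round cone 34 mm high, 36 mm in diameter low down and narrowing towards the top, standing on its wide rim on the mat, about 0.05 kg. Origin: middle of its underside, z up
- pen: loose yellow capped fountain pen, 128 mm long, about 12 mm thick and 13 mm high, lying on the black cloth to the left of the mat, the only pen outside the cases, about 0.024 kg. Origin: on its underside at mid-length; y along the pen, z up; its barrel lies 2 mm to the +x side of the origin. It may lie either way round on the rests
- nib_tin: loose round dark green tin, 50 mm in diameter, 26 mm high, near the right end of the mat; not to be moved. Origin: middle of its underside
- eraser: loose small blue and white eraser, 21 x 50 x 11 mm, at the right end of the mat; not to be moved. Origin: middle of its underside
There are look-alikes about, which are no part of the job. Of the things that look like the tall_vial, take the one that is nearest to the robot's base at the start. What is shaped like the loupe but blue is not meant.

How it is judged:
At the end, for the whole second after the job is handed in: The bottle stands upright within 30 mm of the coaster's centre; loupe, tall and short vial stand upright (0.1 rad) on the floors of the middle, left and right well, within 15 mm of centre; the pen lies level on both rests between the horns, its middle within 30 mm of midway; all at rest (horizontal distance between used_bottle and coaster below 0.03 m and z of used_bottle in the frame of coaster between 0.003 and 0.009 m and angle between each of used_bottle, loupe, tall_vial, short_vial's own z axis and vertical below 0.1 rad and x of loupe in the frame of caddy between 0.015 and 0.045 m and y of loupe in the frame of caddy between -0.015 and 0.015 m and z of loupe in the frame of caddy between 0.009 and 0.015 m and x of tall_vial in the frame of caddy between 0.015 and 0.045 m and y of tall_vial in the frame of caddy between 0.053 and 0.083 m and z of tall_vial in the frame of caddy between 0.009 and 0.015 m and x of short_vial in the frame of caddy between 0.015 and 0.045 m and y of short_vial in the frame of caddy between -0.083 and -0.053 m and z of short_vial in the frame of caddy between 0.009 and 0.015 m and x of pen in the frame of caddy between -0.051 and -0.023 m and y of pen in the frame of caddy between -0.03 and 0.03 m and z of pen in the frame of caddy between 0.016 and 0.024 m and angle between the y axis of pen and the y axis of caddy, either way round below 0.25 rad and angle between pen's own z axis and vertical below 0.15 rad and linear speed of each of used_bottle, loupe, tall_vial, short_vial, pen below 0.01 m/s); the robot touches nothing.
It fails at once if the nib tin or the eraser is shifted by more than 25 mm (distance of any of nib_tin, eraser from where it was at the start of the episode above 0.025 m).
It also fails if it takes over 104 s, if anything falls off the work surface, if the arm or the gripper's body presses on something with over 40 N, if the wrist force passes 120 N, or if a joint passes its speed limit or range.

## Working session

There is one attempt and no reset: what is moved stays moved. The work goes in short steps, Python scripts to look and compute and a shell command to move; the robot and the scene stay as the last step left them, time stands still between calls to the robot, and variables do not carry over. Pictures are saved under pics/ and viewed, at most 14 in all, crops included, and the job is handed in when it is done.

```bash
ls; mkdir -p pics; cat > h.py <<'E'
import numpy as np, cv2
from scipy.spatial.transform import Rotation as R
from bench import ctrl, get_image, job
def snap(name,fn=None):
    s=ctrl.get_state(); im=get_image(name)
    if name=="wrist":
        T=np.eye(4);T[:3,:3]=R.from_rotvec(s["tool_rot"]).as_matrix();T[:3,3]=s["position"]
        im["T"]=T@np.array(im["T_tool_cam"])
    if fn:
        cv2.imwrite("pics/"+fn+".png",im["pixels"][:,:,::-1]); np.savez("pics/"+fn+".npz",**{k:np.array(v) for k,v in im.items()})
    return im
def load(fn): return np.load("pics/"+fn+".npz")
def ray(im,u,v):
    d=np.array([(u-im["cx"])/im["fx"],(v-im["cy"])/im["fy"]],float);p=d.copy()
    for _ in range(20): p=d/(1+im["k1"]*(p@p))
    T=np.array(im["T"]);return T[:3,3],T[:3,:3]@np.array([*p,1.])
def at(im,u,v,z):
    o,d=ray(im,u,v);return (o+d*(z-o[2])/d[2]).round(4)
def tri(*a):
    A=0;b=0
    for im,u,v in a:
        o,d=ray(im,u,v);d=d/np.linalg.norm(d);P=np.eye(3)-np.outer(d,d);A=A+P;b=b+P@o
    return np.linalg.solve(A,b).round(4)
def crop(fn,x0,y0,x1,y1,k,out):
    i=cv2.imread("pics/"+fn+".png")[y0:y1,x0:x1];cv2.imwrite("pics/"+out+".png",cv2.resize(i,None,fx=k,fy=k,interpolation=cv2.INTER_CUBIC))
E
python3 - <<'E'
from h import *
for n in("top","side","wrist"):
    im=snap(n,n+"0");print(n,im["T"].round(3).tolist(),im["fx"],im["k1"])
a=cv2.imread("pics/top0.png");cv2.imwrite("pics/topbig.png",cv2.resize(a,(800,600),interpolation=cv2.INTER_CUBIC))
a=cv2.imread("pics/side0.png");cv2.imwrite("pics/sidebig.png",cv2.resize(a,(800,600),interpolation=cv2.INTER_CUBIC))
print(ctrl.get_state())
E
```

```text
pics
top [[0.011, -0.998, 0.063, 0.453], [-1.0, -0.012, -0.005, -0.116], [0.005, -0.063, -0.998, 1.097], [0.0, 0.0, 0.0, 1.0]] 435.37411777615534 -0.12626995340696287
side [[0.98, -0.089, 0.177, 0.348], [-0.197, -0.403, 0.893, -1.045], [-0.008, -0.911, -0.413, 0.47], [0.0, 0.0, 0.0, 1.0]] 353.35849776961095 0.0022133136169400994
wrist [[0.362, 0.903, 0.232, 0.172], [0.932, -0.35, -0.093, 0.631], [-0.002, 0.25, -0.968, 0.383], [0.0, 0.0, 0.0, 1.0]] 282.9241060754892 -0.05884597114909134
{'time': 0.15, 'joint_positions': array([-1.18586662,  0.32165462, -0.07010133,  1.45142661,  0.02257859,
        1.37076786, -0.0569251 ]), 'qd': array([-5.27019883e-04, -1.90463548e-03,  6.74917603e-04, -1.98209973e-03,
       -1.58468493e-04,  1.77799258e-03, -2.57663343e-05]), 'joint_torque': array([ 9.88730744e-05, -4.91793001e+01, -4.04409477e-01, -3.12880182e+01,
       -6.39177952e-02,  4.04323346e-02,  1.13220808e-04]), 'position': array([0.23542567, 0.60541306, 0.22169565]), 'tool_rot': array([-5.79109252e-01, -3.08753976e+00,  2.28437994e-03]), 'ft_force': array([ 0.21698796, -0.01506744,  0.21030092]), 'torque': array([-0.01920728,  0.03285017,  0.06980361]), 'grip_force': 0.0, 'grip_width': 0.9989186684060462}
```

View pics/topbig.png

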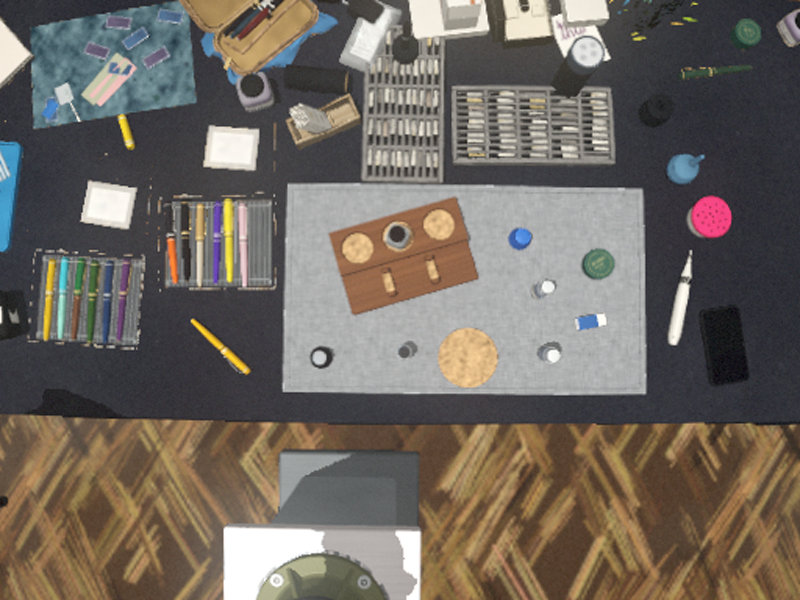

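View pics/sidebig.png

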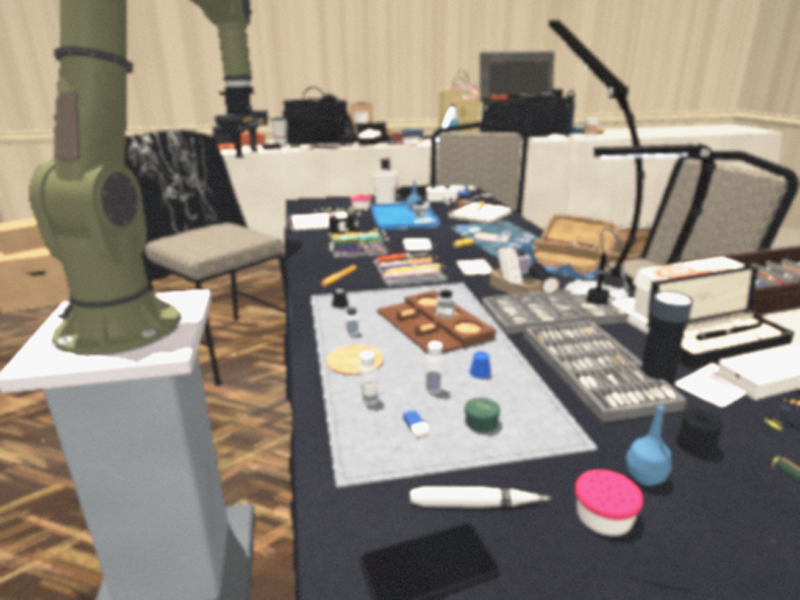

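Top (800x600 picture): black loupe at (321,357), with the blue look-alike at (520,238). Short vial (406,350), coaster (468,357). Tall-vial candidates are (551,353) and (544,288). The bottle is in the middle well (397,235), wells at (358,248) and (438,224), rests at (389,282) and (432,266). The loose yellow pen runs (193,321)–(247,372); the other yellow ones are in the cases, plus a short stub at (125,132). The side view shows the same: tall vials (367,378) and (434,370), loupe (339,299).

```bash
python3 - <<'E'
from h import *
t=load("top0");s=load("side0");k=.64
P=dict(loupe_top=((321,354),(339,292),.034),short_top=((406,346),(352,311),.05),coaster=((468,357),(355,359),.006),tallA_top=((553,349),(367,355),.078),tallB_top=((546,285),(434,346),.078),bottle_top=((397,232),(446,293),.062),wellL=((358,248),(428,301),.012),wellR=((438,224),(467,328),.012),restL=((389,282),(407,313),.02),restR=((432,266),(428,327),.02),penA=((193,321),(356,267),.006),penB=((247,372),(323,284),.006),penmid=((220,347),(340,275),.006),tin=((599,262),(482,404),.026),eraser=((591,321),(416,424),.011))
for n,(a,b,z) in P.items():
    a=np.array(a)*k;b=np.array(b)*k
    x=at(t,*a,z);print(n,tri((t,*a),(s,*b)),x,at(s,*b,z)[:2],"r",np.hypot(*x[:2]).round(3))
crop("top0",180,100,400,265,3.6,"c1")
E
```

```text
loupe_top [ 0.4288 -0.0007  0.0314] [ 0.4309 -0.0012  0.034 ] [ 0.4263 -0.0065] r 0.431
short_top [ 0.4417 -0.1331  0.0475] [ 0.4451 -0.1334  0.05  ] [ 0.4377 -0.1382] r 0.465
coaster [ 0.4287 -0.2339  0.005 ] [ 0.4282 -0.2337  0.006 ] [ 0.4292 -0.2356] r 0.488
tallA_top [ 0.4388 -0.354   0.0782] [ 0.4428 -0.3545  0.078 ] [ 0.4349 -0.3533] r 0.567
tallB_top [ 0.5382 -0.3441  0.0761] [ 0.5394 -0.3439  0.078 ] [ 0.5359 -0.3476] r 0.64
bottle_top [ 0.6197 -0.1175  0.0601] [ 0.6196 -0.1175  0.062 ] [ 0.6182 -0.1218] r 0.631
wellL [ 0.6002 -0.0556  0.0186] [ 0.601  -0.0552  0.012 ] [ 0.6041 -0.0411] r 0.604
wellR [ 0.6414 -0.1834  0.0159] [ 0.6416 -0.1836  0.012 ] [ 0.6444 -0.176 ] r 0.667
restL [ 0.5462 -0.1058  0.0203] [ 0.546  -0.1058  0.02  ] [ 0.5464 -0.1053] r 0.556
restR [ 0.5716 -0.1737  0.0208] [ 0.5724 -0.1739  0.02  ] [ 0.5713 -0.1722] r 0.598
penA [0.4839 0.2114 0.0044] [0.4804 0.2113 0.006 ] [0.4869 0.2066] r 0.525
penB [0.4003 0.1214 0.0031] [0.3996 0.1208 0.006 ] [0.4008 0.1139] r 0.417
penmid [0.4415 0.1659 0.0045] [0.4391 0.1657 0.006 ] [0.4437 0.1615] r 0.469
tin [ 0.5811 -0.4404  0.0312] [ 0.582  -0.4421  0.026 ] [ 0.5837 -0.4332] r 0.731
eraser [ 0.4884 -0.4339  0.0071] [ 0.4877 -0.4326  0.011 ] [ 0.4878 -0.4391] r 0.652
```

View pics/c1.png

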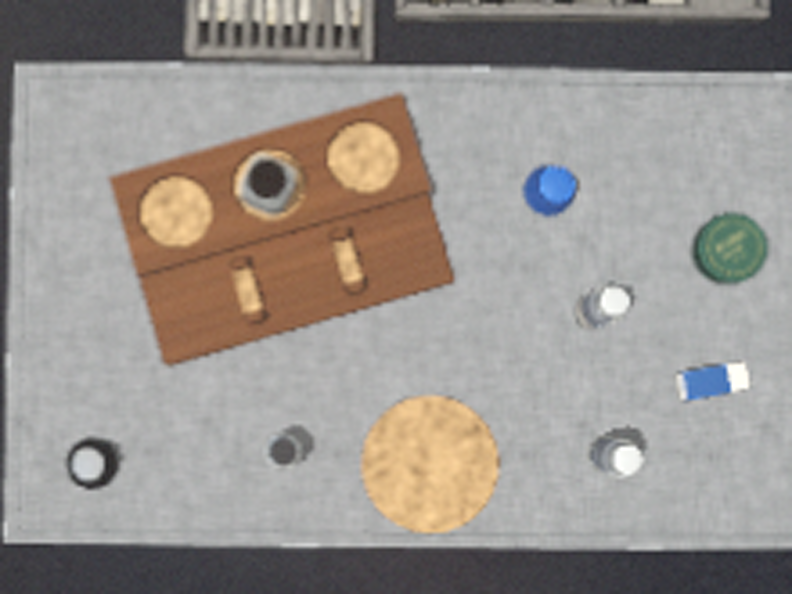

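Of the tall vials, (551,353) is nearer to the base: r 0.567 m against 0.640 m. The crop confirms the clear body and pale cap, and that the loupe on the mat is the black one. Heights match the text. Next I turn the tool to the caddy's heading and go above the caddy.

```bash
cat >> h.py <<'E'
def go(x,y,z,yaw=None):
    "yaw = world angle of tool y"
    s=ctrl.get_state();M=R.from_rotvec(s["tool_rot"]).as_matrix()
    d=M.T@(np.array([x,y,z])-s["position"])*1000;a=np.arctan2(M[1,1],M[0,1])
    print("d mm",d.round(1),"rows",round(np.linalg.norm(d)/41.7,1),"yaw",a.round(3),"turn",None if yaw is None else round(a-yaw,3),"t",s["time"],"tilt",M[:2,2].round(3))
E
python3 -m crank '[[[0,0,0,0.115,-1],[0,0,0,0.115,-1],[0,0,0,0.115,-1],[0,0,0,0.115,-1],[0,0,0,0.115,-1],[0,0,0,0.115,-1],[0,0,0,0.115,-1],[0,0,0,0.11,-1]]]' 15
python3 -c "
from h import *
go(.6,-.12,.23,.285)"
```

```text
time: 0.82
position: [0.2354, 0.6056, 0.2221]
tool_rot: [1.89, 2.509, -0.001]
ft_force: [0.1, -0.5, 0.2]
grip_width: 0.998
grip_force: 0.0
d mm [-798.   150.3   -7.4] rows 19.5 yaw 0.279 turn -0.006 t 0.8167 tilt [-0.    -0.001]
```

```bash
python3 -m crank '[[[-36,7,0,0,-1],[-36,7,0,0,-1],[-36,7,0,0,-1],[-36,7,0,0,-1],[-36,7,0,0,-1],[-36,7,0,0,-1],[-36,7,0,0,-1],[-36,7,0,0,-1],[-36,7,0,0,-1],[-36,7,0,0,-1]]]' >/dev/null
python3 -m crank '[[[-36,7,0,0,-1],[-36,7,0,0,-1],[-36,7,0,0,-1],[-36,7,0,0,-1],[-36,7,0,0,-1],[-36,7,0,0,-1],[-36,7,0,0,-1],[-36,7,0,0,-1],[-36,7,0,0,-1],[-36,7,0,0,-1]]]'
python3 -m crank '[[[-36,7,0,0,-1],[-36,7,0,0,-1],[0,0,0,0,-1]]]' >/dev/null
python3 - <<'E'
from h import *
go(.62,-.117,.23,.285)
snap("wrist","w1")
a=cv2.imread("pics/w1.png");cv2.imwrite("pics/w1b.png",cv2.resize(a,(800,600),interpolation=cv2.INTER_CUBIC))
E
```

```text
time: 2.48
position: [0.5728, -0.0473, 0.2226]
tool_rot: [-1.883, -2.515, -0.001]
ft_force: [1.1, 1.1, 0.0]
grip_width: 1.001
grip_force: 0.0
d mm [-0.7 13.7 -8. ] rows 0.4 yaw 0.275 turn -0.01 t 2.7333 tilt [ 0.    -0.007]
```

View pics/w1b.png

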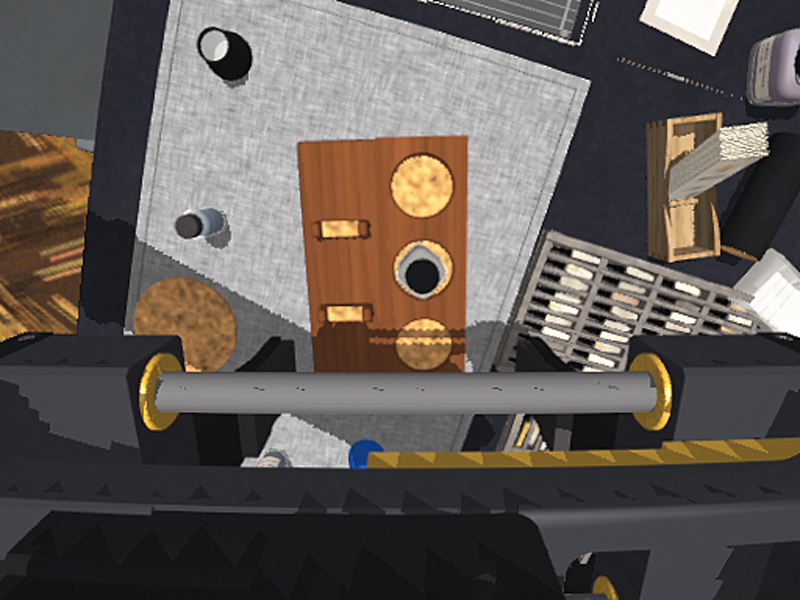

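The wrist view shows the bottle cap at (423,276) in the middle well (422,267). The other wells are at (421,184) and (424,343), the rests at (343,229) and (346,314). Loupe top is at (213,46), short vial cap at (188,225), coaster at (186,325).

```bash
python3 - <<'E'
from h import *
t=load("top0");w=load("w1");k=.64
c=lambda u,v:(180+u/3.6,100+v/3.6)
P=dict(loupe=(c(89,463),(213,46),.034),short=(c(283,449),(188,225),.05),bottle=(c(267,179),(423,277),.062),wL=(c(176,212),(421,184),.012),wR=(c(364,158),(424,343),.012),rL=(c(249,293),(343,229),.02),rR=(c(350,263),(346,314),.02),coas=(c(430,464),(186,325),.006))
r={}
for n,(a,b,z) in P.items():
    b=np.array(b)*k
    r[n]=tri((t,*a),(w,*b));print(n,r[n],at(t,*a,z)[:2],at(w,*b,z)[:2])
for z,q in((.012,("wL","wR")),(.02,("rL","rR"))):
    for f in (t,w):
        p=[at(f,*(P[n][0] if f is t else np.array(P[n][1])*k),z) for n in q];d=p[0]-p[1]
        print(q,np.arctan2(-d[0],d[1]).round(3),np.hypot(*d[:2]).round(4),((p[0]+p[1])/2).round(4))
E
```

```text
loupe [0.426  0.0015 0.0352] [0.4259 0.0005] [0.4255 0.0027]
short [ 0.4366 -0.1295  0.0481] [ 0.4372 -0.1305] [ 0.437 -0.128]
bottle [ 0.6192 -0.118   0.0505] [ 0.6166 -0.1177] [ 0.6188 -0.116 ]
wL [ 0.6011 -0.053   0.0036] [ 0.6006 -0.0546] [ 0.6002 -0.0518]
wR [ 0.6422 -0.1861  0.0039] [ 0.6403 -0.1856] [ 0.6415 -0.1833]
rL [ 0.5459 -0.1064 -0.0026] [ 0.5438 -0.1063] [ 0.5486 -0.1035]
rR [ 0.5672 -0.1768  0.0088] [ 0.5654 -0.1758] [ 0.5684 -0.1734]
coas [ 0.4261 -0.2335 -0.0027] [ 0.4272 -0.2335] [ 0.429  -0.2285]
('wL', 'wR') 0.294 0.1369 [ 0.6204 -0.1201  0.012 ]
('wL', 'wR') 0.304 0.1378 [ 0.6208 -0.1175  0.012 ]
('rL', 'rR') 0.301 0.0728 [ 0.5546 -0.141   0.02  ]
('rL', 'rR') 0.276 0.0727 [ 0.5585 -0.1384  0.02  ]
```

```bash
python3 -m crank '[[[-1,14,0,-0.02,-1],[0,0,30,0,-1],[0,0,30,0,-1],[0,0,30,0,-1],[0,0,0,0,-1]]]'
python3 -c "
from h import *
go(.619,-.1175,.027,.295)"
```

```text
time: 3.2
position: [0.6153, -0.105, 0.1261]
tool_rot: [-1.85, -2.527, 0.008]
ft_force: [-0.6, 0.2, -1.5]
grip_width: 1.0
grip_force: 0.0
d mm [-13.5   0.8  99.1] rows 2.4 yaw 0.307 turn 0.012 t 3.2 tilt [-0.011  0.002]
```

```bash
python3 -m crank '[[[-13,1,0,0.01,-1],[0,0,0,0,-1],[0,0,0,0,-1]]]' >/dev/null
python3 -c "
from h import *
go(.619,-.1175,.027,.295)"
```

```text
d mm [  6.2  -5.8 108. ] rows 2.6 yaw 0.293 turn -0.002 t 3.45 tilt [ 0.004 -0.001]
```

```bash
for i in 1 2 3; do python3 -m crank '[[[0,0,0,0,-1],[0,0,0,0,-1],[0,0,0,0,-1]]]' >/dev/null
python3 -c "
from h import *
go(.619,-.1175,.027,.295)"; done
```

```text
d mm [  4.   -5.4 106.6] rows 2.6 yaw 0.295 turn 0.0 t 3.7 tilt [0.002 0.   ]
d mm [  3.9  -4.7 105.6] rows 2.5 yaw 0.295 turn 0.0 t 3.95 tilt [0. 0.]
d mm [  4.   -4.6 105.5] rows 2.5 yaw 0.295 turn 0.0 t 4.2 tilt [-0.  0.]
```

```bash
python3 -m crank '[[[4,-4.5,15,0,-1],[0,0,25,0,-1],[0,0,25,0,-1],[0,0,20,0,-1],[0,0,10,0,-1],[0,0,10,0,-1],[0,0,0,0,-1],[0,0,0,0,-1],[0,0,0,0,-1],[0,0,0,0,-1]]]'
python3 -c "
from h import *
go(.619,-.1175,.027,.295);snap('side','s2');snap('wrist','w2');crop('w2',140,60,400,256,3,'w2b');crop('s2',200,140,360,260,4,'s2b')"
```

```text
time: 5.03
position: [0.6203, -0.1178, 0.029]
tool_rot: [1.87, 2.522, 0.002]
ft_force: [0.2, 0.7, 0.4]
grip_width: 1.0
grip_force: 0.0
d mm [ 0.6 -1.1  2. ] rows 0.1 yaw 0.295 turn -0.0 t 5.0333 tilt [ 0.002 -0.   ]
```

View pics/w2b.png

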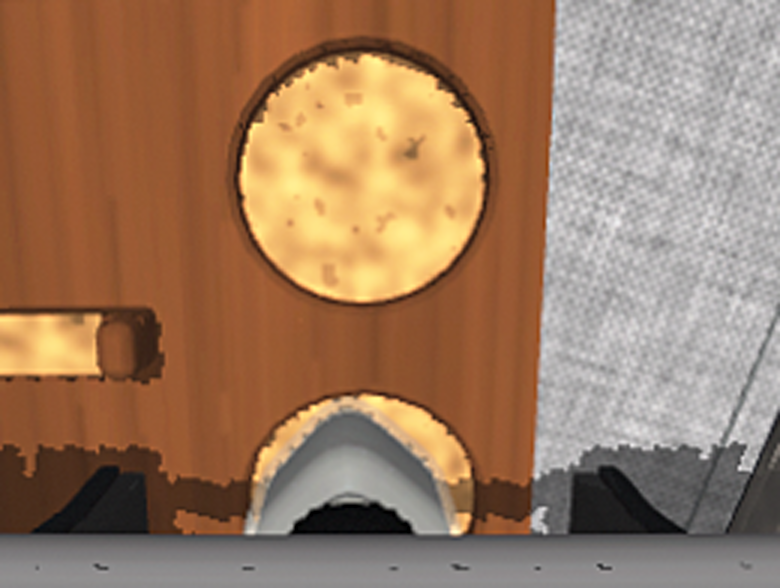

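The bottle at column 350 sits between the fingers (125–590, middle 357), so I grip and lift.

```bash
python3 -m crank '[[[0,0,2,0,1],[0,0,0,0,1],[0,0,0,0,1],[0,0,0,0,1],[0,0,0,0,1],[0,0,0,0,1],[0,0,0,0,1],[0,0,0,0,1]]]' 20
python3 -m crank '[[[0,0,-10,0,1],[0,0,-30,0,1],[0,0,-30,0,1],[0,0,-30,0,1],[0,0,0,0,1],[0,0,0,0,1],[0,0,0,0,1]]]'
python3 -c "
from h import *
w=load('w2');print('wellL',at(w,140+364/3,60+174/3,.02))
go(.4275,-.2335,.127,.295)"
```

```text
time: 5.8
position: [0.6191, -0.1175, 0.0256]
tool_rot: [1.871, 2.524, 0.0]
ft_force: [-1.6, 0.4, -0.0]
grip_width: 0.477
grip_force: 0.5
time: 6.38
position: [0.6188, -0.1173, 0.1255]
tool_rot: [-1.87, -2.523, -0.0]
ft_force: [-1.1, -0.1, -1.0]
grip_width: 0.467
grip_force: 20.0
wellL [ 0.6011 -0.0517  0.02  ]
d mm [ -55.5 -216.8   -1.5] rows 5.4 yaw 0.295 turn 0.0 t 6.3833 tilt [-0.     0.001]
```

```bash
python3 -m crank '[[[-7,-20,0,0,1],[-9,-36,0,0,1],[-9,-36,0,0,1],[-9,-36,0,0,1],[-9,-36,0,0,1],[-7,-32,0,0,1],[-5.5,-21,0,0,1],[0,0,0,0,1],[0,0,0,0,1],[0,0,0,0,1]]]' >/dev/null
python3 -m crank '[[[0,0,25,0,1],[0,0,30,0,1],[0,0,25,0,1],[0,0,10,0,1],[0,0,0,0,1],[0,0,0,0,1],[0,0,0,0,1],[0,0,0,0,1],[0,0,0,0,1]]]'
python3 -c "
from h import *
go(.4275,-.2335,.020,.295)"
```

```text
time: 7.97
position: [0.4288, -0.234, 0.0368]
tool_rot: [1.869, 2.522, 0.002]
ft_force: [0.6, 0.4, -0.3]
grip_width: 0.468
grip_force: 20.0
d mm [ 0.9 -1.2 16.8] rows 0.4 yaw 0.295 turn 0.0 t 7.9667 tilt [ 0.003 -0.   ]
```

```bash
python3 -m crank '[[[0,0,9,0,1],[0,0,6.5,0,1],[0,0,0,0,1],[0,0,0,0,1],[0,0,0,0,1],[0,0,0,0,1]]]'
python3 -m crank '[[[0,0,0,0,-1],[0,0,0,0,-1],[0,0,0,0,-1],[0,0,0,0,-1],[0,0,0,0,-1],[0,0,0,0,-1],[0,0,-15,0,-1],[0,0,-35,0,-1],[0,0,-35,0,-1],[0,0,-30,0,-1]]]'
python3 -m crank '[[[0,0,0,0,-1],[0,0,0,0,-1],[0,0,0,0,-1],[0,0,0,0,-1]]]' >/dev/null
python3 - <<'E'
from h import *
snap('top','t3');crop('t3',180,100,400,265,3.6,'t3b')
go(.44,-.354,.13)
E
```

```text
time: 8.47
position: [0.4274, -0.2336, 0.0198]
tool_rot: [-1.871, -2.523, 0.0]
ft_force: [0.8, -0.0, 0.2]
grip_width: 0.466
grip_force: 20.0
time: 9.3
position: [0.4275, -0.2342, 0.1368]
tool_rot: [1.871, 2.523, -0.0]
ft_force: [2.0, 0.4, 0.3]
grip_width: 0.991
grip_force: 0.0
d mm [-119.4  -22.3    3.5] rows 2.9 yaw 0.295 turn None t 9.6833 tilt [-0.003  0.   ]
```

View pics/t3b.png

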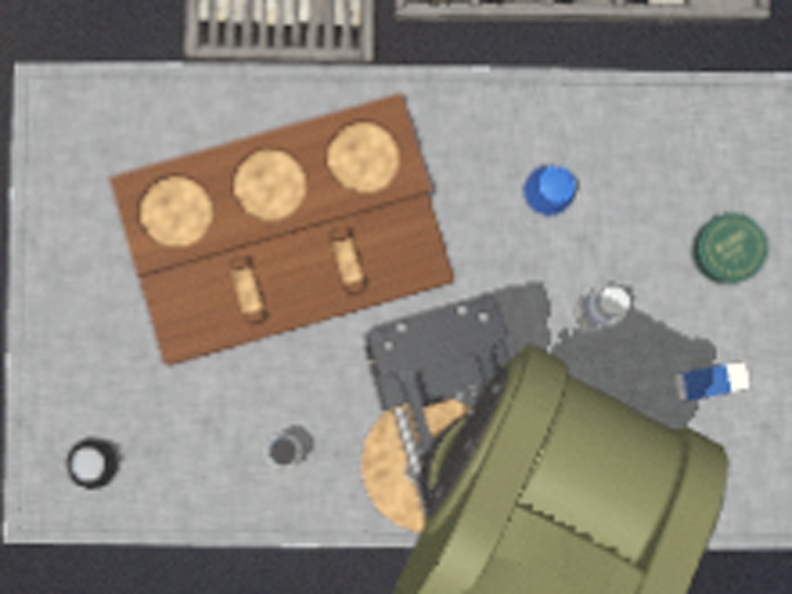

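The middle well is empty; the bottle is hidden under the arm, so I'll check it from the wrist. On to the tall vial.

```bash
python3 -m crank '[[[-20,-4,0,0,-1],[-30,-6,0,0,-1],[-30,-6,0,0,-1],[-25,-4,0,0,-1],[-14,-3,0,0,-1],[0,0,0,0,-1],[0,0,0,0,-1],[0,0,0,0,-1],[0,0,0,0,-1],[0,0,0,0,-1]]]' >/dev/null
python3 - <<'E'
from h import *
snap('wrist','w4');snap('side','s4');t=load("top0");s=load('side0')
print(tri((t,180+627/3.6,100+459/3.6),(s,367*.64,355*.64)))
go(.439,-.354,.03)
a=cv2.imread("pics/w4.png");b=cv2.imread("pics/s4.png")[190:290,170:330]
cv2.imwrite("pics/w4b.png",np.hstack([cv2.resize(a[:300],(400,300)),cv2.resize(b,(400,300))]))
E
```

```text
[ 0.4339 -0.355   0.079 ]
d mm [ -0.3  -1.8 105.1] rows 2.5 yaw 0.296 turn None t 10.6167 tilt [0.001 0.001]
```

View pics/w4b.png

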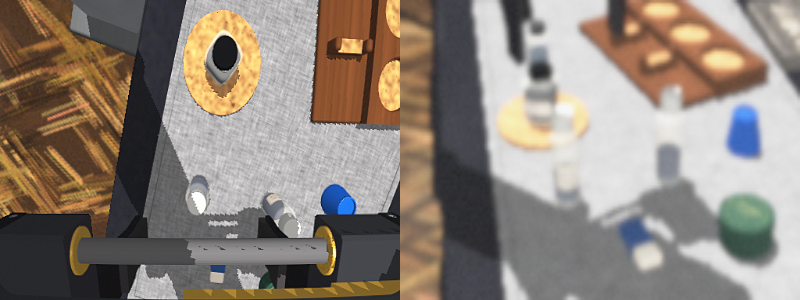

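The bottle stands upright on the coaster. I check the tall vial's place in the wrist picture in a close crop.

```bash
python3 - <<'E'
from h import *
crop('w4',180,150,380,240,4,'w4c')
E
```

```text
(no output)
```

View pics/w4c.png

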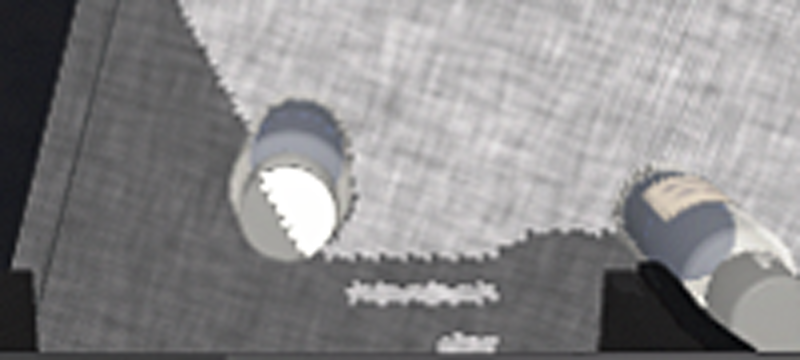

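Cap centre at crop (290,213), base at about (302,148).

```bash
python3 - <<'E'
from h import *
w=load('w4');t=load('top0')
print(at(w,180+290/4,150+213/4,.078),at(w,180+302/4,150+146/4,.0),tri((w,180+290/4,150+213/4),(t,180+627/3.6,100+459/3.6)))
E
```

```text
[ 0.4346 -0.3527  0.078 ] [ 0.4374 -0.357   0.    ] [ 0.4339 -0.3544  0.0763]
```

```bash
python3 -m crank '[[[1,-5.5,10,0,-1],[0,0,25,0,-1],[0,0,30,0,-1],[0,0,25,0,-1],[0,0,15,0,-1],[0,0,8,0,-1],[0,0,0,0,-1],[0,0,0,0,-1],[0,0,0,0,-1],[0,0,0,0,-1]]]'
python3 -m crank '[[[0,0,0,0,1],[0,0,0,0,1],[0,0,0,0,1],[0,0,0,0,1],[0,0,0,0,1],[0,0,0,0,1],[0,0,0,0,1],[0,0,0,0,1],[0,0,0,0,1],[0,0,0,0,1]]]' 12
python3 -m crank '[[[0,0,-10,0,1],[0,0,-30,0,1],[0,0,-30,0,1],[0,0,-30,0,1],[0,0,-20,0,1],[0,0,0,0,1],[0,0,0,0,1],[0,0,0,0,1],[0,0,0,0,1]]]'
python3 -c "
from h import *
go(.6008,-.0535,.15,.295)"
```

```text
time: 11.45
position: [0.4356, -0.3555, 0.0233]
tool_rot: [1.869, 2.522, 0.001]
ft_force: [0.8, -0.5, -0.2]
grip_width: 1.001
grip_force: 0.0
time: 12.28
position: [0.4347, -0.3549, 0.022]
tool_rot: [1.871, 2.524, 0.0]
ft_force: [0.7, -0.2, 0.4]
grip_width: 0.325
grip_force: 0.2
time: 13.03
position: [0.4339, -0.3542, 0.1408]
tool_rot: [-1.869, -2.522, 0.0]
ft_force: [0.1, -0.2, -1.3]
grip_width: 0.304
grip_force: 12.0
d mm [239.2 247.1  -9.2] rows 8.2 yaw 0.295 turn 0.0 t 13.0333 tilt [-0.002  0.001]
```

```bash
python3 -m crank '[[[15,15,0,0,1],[27,28,0,0,1],[27,28,0,0,1],[28,28,0,0,1],[28,29,0,0,1],[28,29,0,0,1],[28,29,0,0,1],[27,28,0,0,1],[20,22,0,0,1],[11,11,0,0,1]]]' >/dev/null
python3 -m crank '[[[0,0,0,0,1],[0,0,0,0,1],[0,0,0,0,1],[0,0,0,0,1],[0,0,0,0,1],[0,0,0,0,1]]]'
python3 -c "
from h import *
go(.6008,-.0535,.034,.295)"
```

```text
time: 14.37
position: [0.6011, -0.0559, 0.1423]
tool_rot: [1.874, 2.522, 0.0]
ft_force: [0.6, -0.3, -0.2]
grip_width: 0.299
grip_force: 12.0
d mm [  2.4   0.4 108.3] rows 2.6 yaw 0.293 turn -0.002 t 14.3667 tilt [0. 0.]
```

```bash
python3 -m crank '[[[2,0,15,0,1],[0,0,30,0,1],[0,0,28,0,1],[0,0,16,0,1],[0,0,8,0,1],[0,0,0,0,1],[0,0,0,0,1],[0,0,0,0,1]]]' >/dev/null
python3 -m crank '[[[0,0,6,0,1],[0,0,4,0,1],[0,0,0,0,1],[0,0,0,0,1],[0,0,0,0,1],[0,0,0,0,1],[0,0,0,0,1]]]'
python3 -c "
from h import *
go(.6008,-.0535,.034,.295)"
```

```text
time: 15.62
position: [0.601, -0.0525, 0.0352]
tool_rot: [-1.871, -2.524, -0.0]
ft_force: [0.4, -0.4, 0.2]
grip_width: 0.3
grip_force: 12.0
d mm [-1.  -0.4  1.2] rows 0.0 yaw 0.295 turn 0.0 t 15.6167 tilt [0. 0.]
```

```bash
python3 -m crank '[[[0,0,1,0,1],[0,0,0,0,1],[0,0,0,0,-1],[0,0,0,0,-1],[0,0,0,0,-1],[0,0,0,0,-1],[0,0,0,0,-1],[0,0,0,0,-1],[0,0,0,0,-1],[0,0,0,0,-1]]]'
python3 -m crank '[[[0,0,-10,0,-1],[0,0,-30,0,-1],[0,0,-35,0,-1],[0,0,-30,0,-1],[0,0,-10,0,-1],[0,0,0,0,-1],[0,0,0,0,-1],[0,0,0,0,-1],[0,0,0,0,-1]]]' >/dev/null
python3 -c "
from h import *
go(.426,.001,.12,.295)"
```

```text
time: 16.45
position: [0.6009, -0.0525, 0.034]
tool_rot: [1.871, 2.524, -0.0]
ft_force: [-0.0, 0.5, -0.9]
grip_width: 0.823
grip_force: 0.0
d mm [ 101.4 -150.6   27.7] rows 4.4 yaw 0.295 turn 0.0 t 17.2 tilt [-0.003 -0.   ]
```

```bash
python3 -m crank '[[[13,-20,0,0,-1],[20,-30,0,0,-1],[20,-30,5,0,-1],[20,-30,8,0,-1],[16,-24,8,0,-1],[12,-17,7,0,-1],[0,0,0,0,-1],[0,0,0,0,-1],[0,0,0,0,-1],[0,0,0,0,-1]]]' >/dev/null
python3 -m crank '[[[0,0,0,0,-1],[0,0,0,0,-1]]]'
python3 - <<'E'
from h import *
go(.426,.001,.012,.295)
snap('wrist','w5');snap('side','s5')
a=cv2.imread("pics/w5.png");b=cv2.imread("pics/s5.png")[150:270,180:340]
cv2.imwrite("pics/w5b.png",np.hstack([cv2.resize(a[40:240,140:400],(390*4//3//1,300*4//3)),cv2.resize(b,(280,210)).repeat(1,0) if 0 else cv2.copyMakeBorder(cv2.resize(b,(280,210)),0,190,0,0,0)]))
E
```

```text
time: 18.2
position: [0.4278, -0.0002, 0.1212]
tool_rot: [1.872, 2.522, -0.001]
ft_force: [0.1, -0.2, -0.6]
grip_width: 1.002
grip_force: 0.0
d mm [  1.8  -1.4 109.2] rows 2.6 yaw 0.294 turn -0.001 t 18.2 tilt [ 0.    -0.001]
```

View pics/w5b.png

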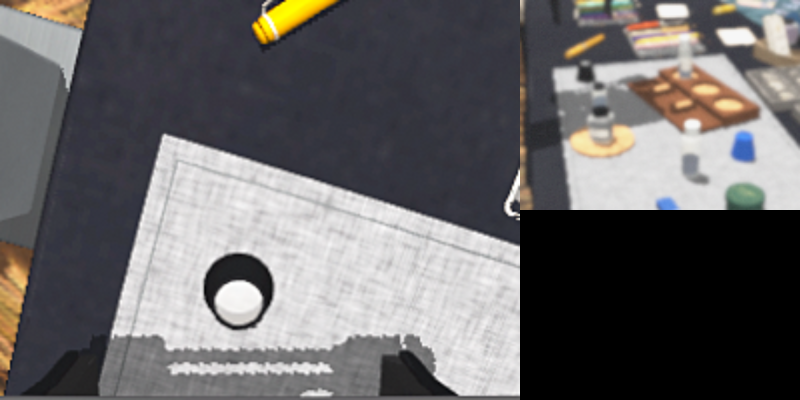

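The tall vial stands in the left well. The loupe top is at picture (238,302), which is full-frame (259,191).

```bash
python3 - <<'E'
from h import *
w=load('w5');t=load('top0')
print(at(w,259,191,.034),tri((w,259,191),(t,180+89/3.6,100+463/3.6)),at(w,140+239/2,40+286/2,.01))
E
```

```text
[0.4262 0.0035 0.034 ] [0.4262 0.0015 0.0264] [0.4261 0.0055 0.01  ]
```

```bash
python3 -m crank '[[[3,-1,15,0,-1],[0,0,30,0,-1],[0,0,30,0,-1],[0,0,20,0,-1],[0,0,9,0,-1],[0,0,5,0,-1],[0,0,0,0,-1],[0,0,0,0,-1],[0,0,0,0,-1],[0,0,0,0,-1]]]'
python3 -m crank '[[[0,0,0,0,1],[0,0,0,0,1],[0,0,0,0,1],[0,0,0,0,1],[0,0,0,0,1],[0,0,0,0,1],[0,0,0,0,1],[0,0,0,0,1],[0,0,0,0,1]]]' 15
python3 -m crank '[[[0,0,-10,0,1],[0,0,-30,0,1],[0,0,-30,0,1],[0,0,-30,0,1],[0,0,-10,0,1],[0,0,0,0,1],[0,0,0,0,1],[0,0,0,0,1],[0,0,0,0,1],[0,0,0,0,1]]]'
python3 - <<'E'
from h import *
go(.6205,-.119,.1244,.295)
snap('wrist','w6');crop('w6',140,60,400,256,3,'w6b')
E
```

```text
time: 19.13
position: [0.4264, 0.0031, 0.0131]
tool_rot: [1.87, 2.523, 0.004]
ft_force: [0.0, -0.6, 0.3]
grip_width: 1.001
grip_force: 0.0
time: 19.88
position: [0.4253, 0.0028, 0.012]
tool_rot: [1.871, 2.524, 0.0]
ft_force: [0.3, -0.3, -0.2]
grip_width: 0.405
grip_force: 0.1
time: 20.72
position: [0.4242, 0.0025, 0.1207]
tool_rot: [-1.87, -2.522, 0.004]
ft_force: [0.3, -0.1, -1.0]
grip_width: 0.348
grip_force: 14.7
d mm [-173.3  152.5   -4.1] rows 5.5 yaw 0.295 turn -0.0 t 20.7167 tilt [-0.003 -0.001]
```

View pics/w6b.png

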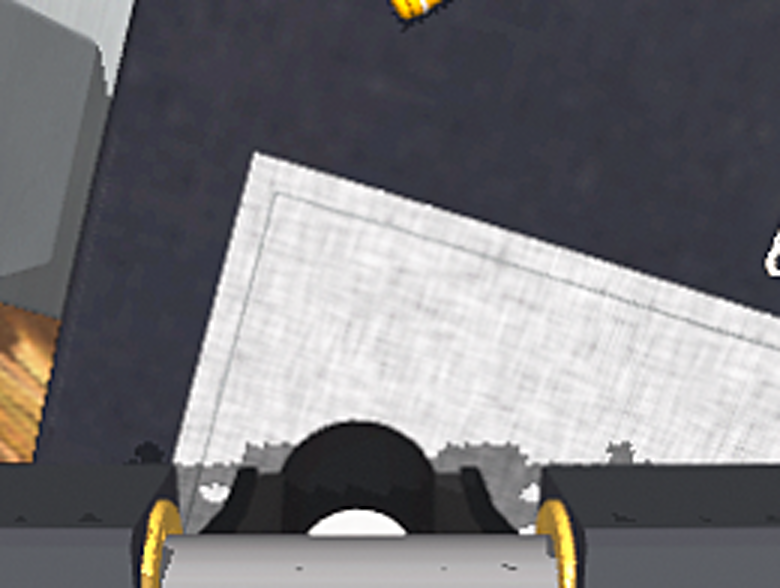

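The loupe is held upright. On to the middle well.

```bash
python3 -m crank '[[[-12,10,-4,0,1],[-25,22,0,0,1],[-29,25,0,0,1],[-30,27,0,0,1],[-30,27,0,0,1],[-25,22,0,0,1],[-14,12,0,0,1],[-8,7.5,0,0,1],[0,0,0,0,1],[0,0,0,0,1]]]' >/dev/null
python3 -m crank '[[[0,0,0,0,1],[0,0,0,0,1],[0,0,0,0,1],[0,0,0,0,1],[0,0,0,0,1]]]'
python3 -c "
from h import *
go(.6205,-.119,.0245,.295)"
```

```text
time: 22.02
position: [0.6214, -0.1178, 0.1264]
tool_rot: [-1.87, -2.524, -0.001]
ft_force: [0.5, -0.0, -0.6]
grip_width: 0.355
grip_force: 14.7
d mm [ -1.   -1.3 101.9] rows 2.4 yaw 0.296 turn 0.001 t 22.0167 tilt [0.001 0.001]
```

```bash
python3 -m crank '[[[-1,-1,15,0,1],[0,0,30,0,1],[0,0,26,0,1],[0,0,12,0,1],[0,0,8,0,1],[0,0,5,0,1],[0,0,0,0,1],[0,0,0,0,1],[0,0,0,0,1]]]' >/dev/null
python3 -m crank '[[[0,0,4,0,1],[0,0,1,0,1],[0,0,0,0,1],[0,0,0,0,1],[0,0,0,0,1],[0,0,0,0,1]]]'
python3 -m crank '[[[0,0,0,0,-1],[0,0,0,0,-1],[0,0,0,0,-1],[0,0,0,0,-1],[0,0,0,0,-1],[0,0,0,0,-1],[0,0,0,0,-1],[0,0,-10,0,-1],[0,0,-30,0,-1],[0,0,-30,0,-1]]]'
python3 -m crank '[[[0,0,-30,0,-1],[0,0,0,0,-1],[0,0,0,0,-1],[0,0,0,0,-1],[0,0,0,0,-1],[0,0,0,0,-1]]]' >/dev/null
python3 -c "
from h import *
go(.4368,-.1295,.12,.295)"
```

```text
time: 23.27
position: [0.622, -0.1199, 0.0265]
tool_rot: [1.87, 2.522, 0.002]
ft_force: [-0.3, 1.1, 6.1]
grip_width: 0.351
grip_force: 15.2
time: 24.1
position: [0.6196, -0.1195, 0.0952]
tool_rot: [-1.87, -2.522, 0.003]
ft_force: [0.1, -0.1, 0.3]
grip_width: 0.974
grip_force: 0.0
d mm [  43.5 -178.2    4.1] rows 4.4 yaw 0.295 turn 0.0 t 24.6 tilt [-0.002  0.   ]
```

```bash
python3 -m crank '[[[5,-20,0,0,-1],[8,-30,0,0,-1],[8,-32,1,0,-1],[8,-34,1,0,-1],[7,-30,1,0,-1],[5,-20,1,0,-1],[2.5,-12,0,0,-1],[0,0,0,0,-1],[0,0,0,0,-1],[0,0,0,0,-1]]]' >/dev/null
python3 -m crank '[[[0,0,0,0,-1],[0,0,0,0,-1],[0,0,0,0,-1]]]' >/dev/null
python3 - <<'E'
from h import *
go(.4368,-.1295,.014,.295)
snap('wrist','w7');crop('w7',140,60,400,256,3,'w7b');snap('top','t7')
E
```

```text
d mm [  1.   -1.2 107. ] rows 2.6 yaw 0.295 turn 0.0 t 25.6833 tilt [-0.    -0.001]
```

View pics/w7b.png

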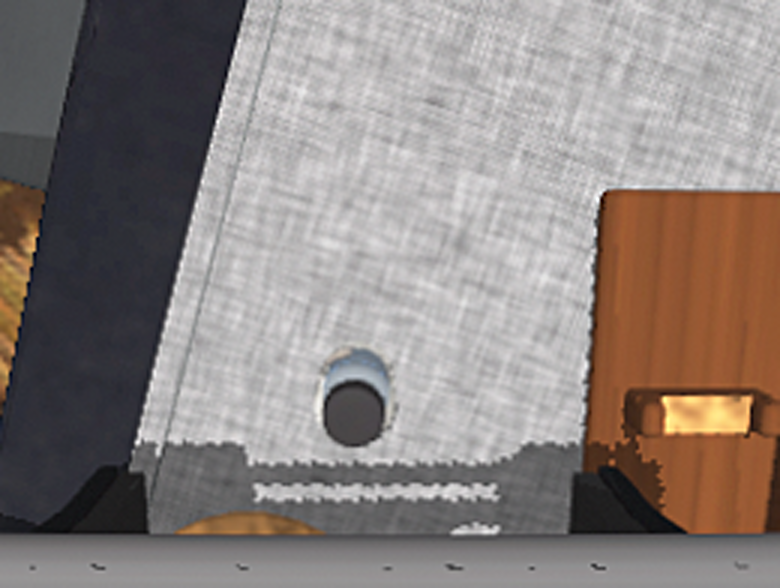

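Short vial cap centre at crop (354,412), on the finger centre line (about 355). I check, then grasp.

```bash
python3 - <<'E'
from h import *
w=load('w7');t=load('top0')
print(at(w,140+354/3,60+412/3,.05),tri((w,140+354/3,60+412/3),(t,180+283/3.6,100+449/3.6)))
E
python3 -m crank '[[[2,-1,15,0,-1],[0,0,30,0,-1],[0,0,30,0,-1],[0,0,18,0,-1],[0,0,9,0,-1],[0,0,5,0,-1],[0,0,0,0,-1],[0,0,0,0,-1],[0,0,0,0,-1],[0,0,0,0,-1]]]'
```

```text
[ 0.4362 -0.1277  0.05  ] [ 0.437  -0.1307  0.0393]
time: 26.62
position: [0.4374, -0.1281, 0.0151]
tool_rot: [1.87, 2.523, 0.003]
ft_force: [0.0, 0.2, 0.8]
grip_width: 0.997
grip_force: 0.0
```

```bash
python3 -m crank '[[[0,0,0,0,1],[0,0,0,0,1],[0,0,0,0,1],[0,0,0,0,1],[0,0,0,0,1],[0,0,0,0,1],[0,0,0,0,1],[0,0,0,0,1],[0,0,0,0,1],[0,0,0,0,1]]]' 12
python3 -m crank '[[[0,0,-10,0,1],[0,0,-30,0,1],[0,0,-30,0,1],[0,0,-30,0,1],[0,0,-10,0,1],[0,0,0,0,1],[0,0,0,0,1],[0,0,0,0,1],[0,0,0,0,1]]]'
python3 - <<'E'
from h import *
go(.6403,-.1841,.125,.295)
E
```

```text
time: 27.45
position: [0.4363, -0.1281, 0.014]
tool_rot: [-1.871, -2.524, -0.0]
ft_force: [-0.3, -0.0, -0.3]
grip_width: 0.325
grip_force: 0.0
time: 28.2
position: [0.435, -0.128, 0.1224]
tool_rot: [-1.87, -2.522, 0.004]
ft_force: [-0.8, 1.0, -1.0]
grip_width: 0.278
grip_force: 12.0
d mm [-113.3  180.1   -3.2] rows 5.1 yaw 0.295 turn -0.0 t 28.2 tilt [-0.003 -0.001]
```

```bash
python3 -m crank '[[[-8,12,-2,0,1],[-16,26,0,0,1],[-19,30,0,0,1],[-19,30,0,0,1],[-19,30,0,0,1],[-16,26,0,0,1],[-10,16,0,0,1],[-6.5,9,0,0,1],[0,0,0,0,1],[0,0,0,0,1]]]' >/dev/null
python3 -m crank '[[[0,0,0,0,1],[0,0,0,0,1],[0,0,0,0,1],[0,0,0,0,1],[0,0,0,0,1]]]'
python3 -c "
from h import *
go(.6403,-.1841,.0265,.295)"
```

```text
time: 29.45
position: [0.6405, -0.1843, 0.1264]
tool_rot: [1.87, 2.524, 0.001]
ft_force: [0.4, 0.7, -0.8]
grip_width: 0.278
grip_force: 12.0
d mm [ 0.2 -0.2 99.9] rows 2.4 yaw 0.295 turn 0.0 t 29.45 tilt [0.001 0.001]
```

```bash
python3 -m crank '[[[0,0,15,0,1],[0,0,30,0,1],[0,0,26,0,1],[0,0,12,0,1],[0,0,7,0,1],[0,0,5,0,1],[0,0,0,0,1],[0,0,0,0,1],[0,0,0,0,1]]]' >/dev/null
python3 -m crank '[[[0,0,3.5,0,1],[0,0,1.5,0,1],[0,0,0,0,1],[0,0,0,0,1],[0,0,0,0,1],[0,0,0,0,1]]]'
python3 -m crank '[[[0,0,0,0,-1],[0,0,0,0,-1],[0,0,0,0,-1],[0,0,0,0,-1],[0,0,0,0,-1],[0,0,0,0,-1],[0,0,0,0,-1],[0,0,-10,0,-1],[0,0,-30,0,-1],[0,0,-30,0,-1]]]' >/dev/null
python3 -m crank '[[[0,0,-30,0,-1],[0,0,-20,0,-1],[0,0,0,0,-1],[0,0,0,0,-1],[0,0,0,0,-1],[0,0,0,0,-1],[0,0,0,0,-1]]]' 
python3 - <<'E'
from h import *
go(.44,.166,.15,-.755)
snap('wrist','w8')
a=cv2.imread("pics/w8.png")[0:250];t=cv2.imread("pics/top0.png")[190:250,110:170]
cv2.imwrite("pics/w8b.png",np.hstack([cv2.resize(a[:,100:400],(480,400)),cv2.resize(t,(320,320)) if 0 else cv2.copyMakeBorder(cv2.resize(t,(300,300),interpolation=cv2.INTER_CUBIC),0,100,0,0,0)]))
E
```

```text
time: 30.7
position: [0.6421, -0.1854, 0.0291]
tool_rot: [1.869, 2.521, 0.003]
ft_force: [-2.4, -0.1, 10.8]
grip_width: 0.278
grip_force: 12.0
time: 32.12
position: [0.6399, -0.1843, 0.1447]
tool_rot: [-1.87, -2.522, 0.002]
ft_force: [-0.0, -0.4, -0.0]
grip_width: 1.003
grip_force: 0.0
d mm [393.3 -89.4  -4.7] rows 9.7 yaw 0.295 turn 1.05 t 32.1167 tilt [-0.002  0.   ]
```

View pics/w8b.png

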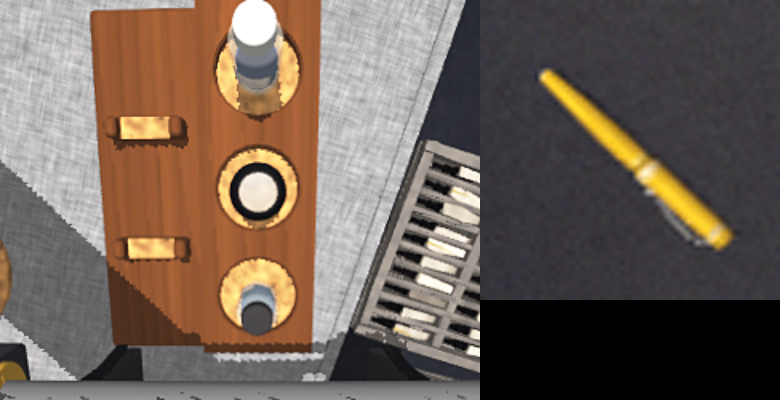

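All three stand inside their wells: tall vial (255,65), loupe (258,192), short vial (257,300). In the inset from the top camera the pen runs (545,76)–(727,240), with its clip on the lower left of the cap. I compute the pen's pose and move above it.

```bash
python3 - <<'E'
from h import *
t=load('top0')
a=at(t,123,205.2,.006);b=at(t,159.4,238,.006);d=a-b;m=(a+b)/2
print(a,b,m,np.hypot(*d[:2]),"dir",np.arctan2(d[1],d[0]),"tool y yaw",np.arctan2(d[1],d[0])-np.pi/2)
go(*m[:2],.12,np.arctan2(d[1],d[0])-np.pi/2)
E
python3 -m crank '[[[15,-4,0,0,-0.4],[32,-7,0,0,-0.4],[38,-8,0,0,-0.4],[38,-9,0,0,-0.4],[38,-9,0,0,-0.4],[38,-9,0,0,-0.4],[38,-9,0,0,-0.4],[38,-9,0,0,-0.4],[38,-8,0,0,-0.4],[38,-8,0,0,-0.4]]]' >/dev/null
python3 -m crank '[[[28,-6,0,0,-0.4],[14,-3,0,0,-0.4],[0,0,0,0.1,-0.4],[0,0,0,0.1,-0.4],[0,0,0,0.1,-0.4],[0,0,0,0.1,-0.4],[0,0,0,0.1,-0.4],[0,0,0,0.1,-0.4],[0,0,0,0.1,-0.4],[0,0,0,0.1,-0.4]]]' >/dev/null
python3 -m crank '[[[0,0,0,0.1,-0.4],[0,0,0,0.1,-0.4],[0,0,0,0.05,-0.4],[0,0,0,0,-0.4],[0,0,0,0,-0.4],[0,0,0,0,-0.4],[0,0,0,0,-0.4],[0,0,0,0,-0.4]]]'
python3 - <<'E'
from h import *
go(.44,.166,.12,-.755);snap('wrist','w9');crop('w9',140,60,400,256,3,'w9b')
E
```

```text
[0.481  0.2127 0.006 ] [0.3999 0.1175 0.006 ] [0.44045 0.1651  0.006  ] 0.12506098512325897 dir 0.8652056047536689 tool y yaw -0.7055907220412276
d mm [392.3 -89.2  25.4] rows 9.7 yaw 0.295 turn 1.001 t 32.1667 tilt [-0.002  0.   ]
time: 34.5
position: [0.4411, 0.1654, 0.146]
tool_rot: [2.883, 1.247, -0.0]
ft_force: [-0.0, -0.3, 0.8]
grip_width: 0.701
grip_force: 0.0
d mm [-0.3 -1.2 26. ] rows 0.6 yaw -0.754 turn 0.001 t 34.5 tilt [-0. -0.]
```

View pics/w9b.png

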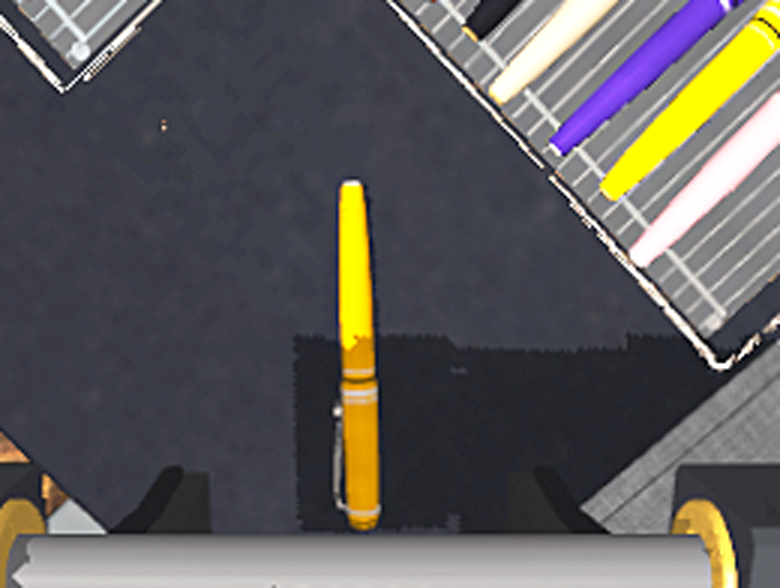

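The pen runs (351,183)–(363,527) in the crop, and the finger middle is at column 356.

```bash
python3 - <<'E'
from h import *
w=load('w9');t=load('top0');f=lambda u,v:(140+u/3,60+v/3)
a=at(w,*f(351,183),.006);b=at(w,*f(363,525),.006);d=a-b;m=(a+b)/2
print(a,b,m,np.hypot(*d[:2]),tri((w,*f(351,183)),(t,123,205.2)),tri((w,*f(363,525)),(t,159.4,238)))
go(*m[:2],.003,np.arctan2(d[1],d[0])-np.pi/2)
E
```

```text
[0.4835 0.2146 0.006 ] [0.3995 0.1188 0.006 ] [0.4415 0.1667 0.006 ] 0.12741130248137328 [ 0.4823  0.2147 -0.0014] [0.3994 0.1181 0.0042]
d mm [  1.1  -0.6 143.1] rows 3.4 yaw -0.755 turn -0.035 t 34.55 tilt [ 0. -0.]
```

```bash
python3 -m crank '[[[1,-0.6,15,-0.035,-0.4],[0,0,35,0,-0.4],[0,0,35,0,-0.4],[0,0,25,0,-0.4],[0,0,15,0,-0.4],[0,0,8,0,-0.4],[0,0,0,0,-0.4],[0,0,0,0,-0.4],[0,0,0,0,-0.4],[0,0,0,0,-0.4]]]' >/dev/null
python3 -m crank '[[[0,0,5,0,-0.4],[0,0,4.5,0,-0.4],[0,0,0,0,-0.4],[0,0,0,0,-0.4],[0,0,0,0,-0.4],[0,0,0,0,-0.4]]]'
python3 -m crank '[[[0,0,0,0,1],[0,0,0,0,1],[0,0,0,0,1],[0,0,0,0,1],[0,0,0,0,1],[0,0,0,0,1],[0,0,0,0,1],[0,0,0,0,1],[0,0,0,0,1],[0,0,0,0,1]]]' 12
python3 -m crank '[[[0,0,-5,0,1],[0,0,-20,0,1],[0,0,-30,0,1],[0,0,-30,0,1],[0,0,-20,0,1],[0,0,-15,0,1],[0,0,0,0,1],[0,0,0,0,1],[0,0,0,0,1],[0,0,0,0,1]]]'
python3 - <<'E'
from h import *
snap('side','s10');snap('wrist','w10')
b=cv2.imread("pics/s10.png")[140:240,160:290];w=cv2.imread("pics/w10.png")[40:260,140:400]
cv2.imwrite("pics/s10b.png",np.hstack([cv2.resize(w,(473,400)),cv2.copyMakeBorder(cv2.resize(b,(325,250),interpolation=cv2.INTER_CUBIC),0,150,0,0,0)]))
go(.5565,-.139,.122,.295)
E
```

```text
time: 35.88
position: [0.4415, 0.1666, 0.0036]
tool_rot: [-2.862, -1.296, -0.0]
ft_force: [0.6, -0.9, 0.6]
grip_width: 0.701
grip_force: 0.0
time: 36.72
position: [0.4414, 0.1666, 0.0036]
tool_rot: [-2.862, -1.296, -0.0]
ft_force: [0.4, -0.3, -1.0]
grip_width: 0.119
grip_force: 12.0
time: 37.55
position: [0.4405, 0.1661, 0.1224]
tool_rot: [2.861, 1.296, -0.004]
ft_force: [0.2, 0.7, -0.3]
grip_width: 0.125
grip_force: 12.0
d mm [-153.   288.2    0.8] rows 7.8 yaw -0.72 turn -1.015 t 37.65 tilt [-0.001 -0.002]
```

View pics/s10b.png

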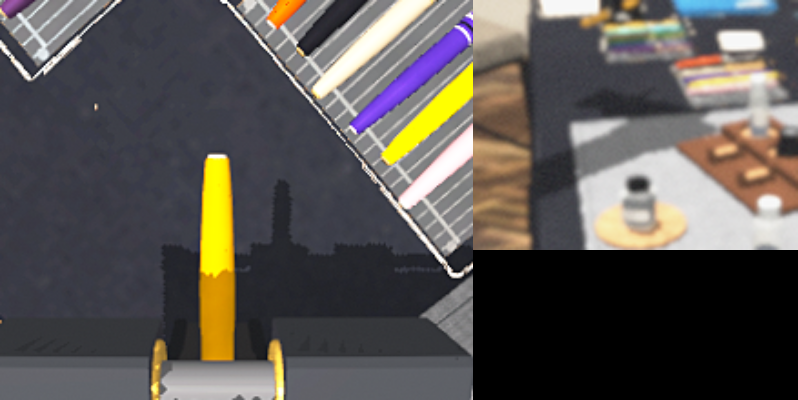

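The pen is held and looks level in the wrist view, tip at (217,156). That uses up the 14 views, so from here I check by numbers. I turn first, then travel.

```bash
python3 - <<'E'
from h import *
w=load('w10');s=ctrl.get_state();M=R.from_rotvec(s["tool_rot"]).as_matrix()
for z in(.115,.12,.125,.13,.135): print(z,(M.T@(at(w,259.3,125.8,z)-s['position'])*1000).round(1))
E
python3 -m crank '[[[0,0,0,-0.1,1],[0,0,0,-0.1,1],[0,0,0,-0.1,1],[0,0,0,-0.1,1],[0,0,0,-0.1,1],[0,0,0,-0.1,1],[0,0,0,-0.1,1],[0,0,0,-0.1,1],[0,0,0,-0.1,1],[0,0,0,-0.1,1]]]' >/dev/null
python3 -m crank '[[[0,0,0,-0.015,1],[0,0,0,0,1],[0,0,0,0,1],[0,0,0,0,1],[0,0,0,0,1],[0,0,0,0,1]]]'
python3 - <<'E'
from h import *
go(.5565,-.139,.122,.295)
E
```

```text
0.115 [63.6 -0.6  7.4]
0.12 [63.7 -0.6  2.3]
0.125 [63.8 -0.6 -2.7]
0.13 [64.  -0.6 -7.7]
0.135 [ 64.1  -0.6 -12.7]
time: 38.98
position: [0.4414, 0.1666, 0.1236]
tool_rot: [1.872, 2.523, 0.0]
ft_force: [0.5, 0.2, -0.2]
grip_width: 0.118
grip_force: 12.0
d mm [-325.8   21.5    1.5] rows 7.8 yaw 0.294 turn -0.001 t 38.9833 tilt [0. 0.]
```

```bash
python3 -m crank '[[[-15,1,0,0,1],[-30,2,0,0,1],[-36,2.5,0,0,1],[-38,2.5,0,0,1],[-38,2.5,0,0,1],[-38,2.5,0,0,1],[-38,2.5,0,0,1],[-38,2.5,0,0,1],[-30,2,0,0,1],[-16,1,0,0,1]]]' >/dev/null
python3 -m crank '[[[-9,0,0,0,1],[0,0,0,0,1],[0,0,0,0,1],[0,0,0,0,1],[0,0,0,0,1],[0,0,0,0,1],[0,0,0,0,1]]]' >/dev/null
python3 - <<'E'
from h import *
go(.5565,-.139,.025,.295)
w=load('w8');P=((148,127),(154,248))
w2=snap('wrist','w11')
p=[at(w,100+u*300/480,v*250/400,.02) for u,v in P];d=p[0]-p[1];print(p,(p[0]+p[1])/2,np.arctan2(-d[0],d[1]))
E
```

```text
d mm [-1.1 -0.2 98.6] rows 2.4 yaw 0.297 turn 0.002 t 40.4 tilt [0.    0.001]
[array([ 0.5474, -0.1024,  0.02  ]), array([ 0.5687, -0.1722,  0.02  ])] [ 0.55805 -0.1373   0.02   ] 0.29618178884625385
```

```bash
python3 -m crank '[[[0,0.5,15,0,1],[0,0,30,0,1],[0,0,25,0,1],[0,0,13,0,1],[0,0,7,0,1],[0,0,0,0,1],[0,0,0,0,1],[0,0,0,0,1],[0,0,0,0,1],[0,0,0,0,1]]]'
python3 -m crank '[[[0,0,4,0,1],[0,0,4,0,1],[0,0,0,0,1],[0,0,0,0,1],[0,0,0,0,1],[0,0,0,0,1],[0,0,0,0,1]]]'
```

```text
time: 41.28
position: [0.5576, -0.1392, 0.0346]
tool_rot: [1.87, 2.523, 0.002]
ft_force: [0.0, 0.4, -0.9]
grip_width: 0.12
grip_force: 12.0
time: 41.87
position: [0.5574, -0.1391, 0.0258]
tool_rot: [1.87, 2.523, 0.001]
ft_force: [2.9, -0.1, 1.1]
grip_width: 0.12
grip_force: 12.0
```

```bash
python3 -m crank '[[[0,0,1.5,0,1],[0,0,0,0,1],[0,0,0,0,1],[0,0,0,0,1],[0,0,0,0,1]]]'
```

```text
time: 42.28
position: [0.5574, -0.1391, 0.0255]
tool_rot: [1.871, 2.524, 0.002]
ft_force: [-1.4, 2.1, 13.5]
grip_width: 0.12
grip_force: 12.0
```

Contact at the expected height, with 13 N upward. I open only part way (the block is close behind), lift straight and step back, then compare numbers in the cameras.

```bash
python3 -m crank '[[[0,0,-1.5,0,1],[0,0,0,0,1],[0,0,0,0,0.3],[0,0,0,0,0.3],[0,0,0,0,0.3],[0,0,0,0,0.3],[0,0,0,0,0.3],[0,0,-10,0,0.3],[0,0,-20,0,0.3],[0,0,-30,0,0.3]]]'
python3 -m crank '[[[0,0,-30,0,0.3],[0,0,-30,0,0.3],[0,0,-20,0,0.3],[-30,0,0,0,0.3],[-35,0,0,0,0.3],[-35,0,0,0,0.3],[-35,0,0,0,0.3],[-35,0,0,0,0.3],[0,0,0,0,0.3],[0,0,0,0,0.3]]]' >/dev/null
python3 -m crank '[[[0,0,0,0,0.3],[0,0,0,0,0.3],[0,0,0,0,0.3],[0,0,0,0,0.3]]]' >/dev/null
python3 - <<'E'
from h import *
go(0.5574,-.1391,.2)
C=np.array([.5918,-.1277]);a=.295;Rm=np.array([[np.cos(a),np.sin(a)],[-np.sin(a),np.cos(a)]])
for n in("wrist","side","top"):
    im=snap(n,n+"f");h=cv2.cvtColor(im["pixels"],cv2.COLOR_RGB2HSV)
    m=cv2.inRange(h,(18,150,90),(32,255,255))
    k,l,st,ce=cv2.connectedComponentsWithStats(m)
    for i in range(1,k):
        if st[i,4]<15: continue
        ys,xs=np.where(l==i);(c,e,v)=cv2.PCACompute2(np.c_[xs,ys].astype(float),None)
        pr=(np.c_[xs,ys]-c)@e[0];q=[c[0]+e[0]*pr.min(),c[0]+e[0]*pr.max()]
        P=[at(im,*x,.027)[:2] for x in q]
        if np.linalg.norm(P[0]-P[1])>.05 and np.linalg.norm((P[0]+P[1])/2-[.557,-.139])<.08: print(n,q,[ (Rm@(p-C)*1000).round(1) for p in P])
E
```

```text
time: 43.12
position: [0.5549, -0.1387, 0.0847]
tool_rot: [-1.869, -2.521, 0.004]
ft_force: [0.4, 0.9, 0.4]
grip_width: 0.35
grip_force: 0.0
d mm [ 1.682e+02 -1.000e-01 -3.400e+01] rows 4.1 yaw 0.297 turn None t 44.2833 tilt [0.001 0.001]
side [array([270.14373306, 201.8708787 ]), array([277.74420841, 210.33144708])] [array([-24.6,  -1.6]), array([-33.9, -59.4])]
top [array([238.13631713, 183.47191954]), array([262.42090825, 176.4571524 ])] [array([-37.7,  62. ]), array([-37.7,  -0.2])]
```

The left pen tip is at caddy (-38, 62), as planned. I move the arm further clear to see the whole pen and the rest of the scene.

```bash
python3 -m crank '[[[-20,0,0,0,0.3],[-30,0,0,0,0.3],[-30,-10,0,0,0.3],[-30,-20,0,0,0.3],[-20,-20,0,0,0.3],[0,0,0,0,0.3],[0,0,0,0,0.3],[0,0,0,0,0.3],[0,0,0,0,0.3],[0,0,0,0,0.3]]]' >/dev/null
python3 - <<'E'
from h import *
C=np.array([.5918,-.1277]);a=.295;Rm=np.array([[np.cos(a),np.sin(a)],[-np.sin(a),np.cos(a)]])
ims={}
for n in("wrist","side","top"):
    im=snap(n,n+"g");h=cv2.cvtColor(im["pixels"],cv2.COLOR_RGB2HSV)
    m=cv2.inRange(h,(16,190,60),(33,255,255))
    k,l,st,ce=cv2.connectedComponentsWithStats(cv2.dilate(m,np.ones((3,3))))
    for i in range(1,k):
        if st[i,4]<25: continue
        ys,xs=np.where((l==i)&(m>0));(c,e,v)=cv2.PCACompute2(np.c_[xs,ys].astype(float),None)
        pr=(np.c_[xs,ys]-c)@e[0];q=[c[0]+e[0]*pr.min(),c[0]+e[0]*pr.max()]
        P=[at(im,*x,.027)[:2] for x in q]
        if np.linalg.norm((P[0]+P[1])/2-[.557,-.139])<.06: print(n,np.round(q,1).tolist(),[ (Rm@(p-C)*1000).round(1) for p in P])
s0=ctrl.get_state();print(s0["position"],s0["time"])
for f in("side","top"):  # tin and eraser unmoved?
    A=cv2.imread(f"pics/{f}0.png").astype(int);B=cv2.imread(f"pics/{f}g.png").astype(int);D=abs(A-B).max(2)
    print(f,[D[y0:y1,x0:x1].mean().round(1) for x0,y0,x1,y1 in (((295,250,322,280),(256,260,276,282)) if f=="side" else ((370,155,396,182),(366,198,390,214)))])
E
```

```text
top [[269.6, 174.6], [285.9, 169.7]] [array([-38.4, -18.6]), array([-37.8, -60.8])]
top [[249.0, 180.1], [262.2, 176.6]] [array([-37.1,  34. ]), array([-37.9,   0.4])]
[ 0.59704949 -0.4394081   0.16557387] 45.4167
side [np.float64(33.5), np.float64(37.4)]
top [np.float64(47.2), np.float64(68.9)]
```

```bash
python3 -c "
from h import *
print(job.close_job())"
```

```text
the job is handed in; nothing more can be done
None
```

The job is handed in at about 45 s: the bottle is on the coaster, the tall vial, loupe and short vial are in the left, middle and right wells, and the pen lies across the rests. The pen's final pose was checked only by measurement and contact force, and the tin and eraser, which I didn't touch, were hidden by the arm in the last pictures.

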